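Switch on the guarded bench supply

TASK

Switch on the toy-repair bench's power supply, the box with the two brass terminal posts, with a fingertip and without grasping anything: gently lift its hinged guard up and back until it stays open by itself, flip the toggle beneath it fully over towards the back (on), then tip the guard forward so that it drops fully shut over the switch. Leave the guard and switch of the other box, the one with the round dial, alone, and leave everything else on the bench where it stands.

Things in the scene. Friction and masses are not known exactly. Their poses are not given: they have to be found in the camera images.
- supply: grey metal box 140 (x, front to back) x 170 (y) x 70 mm (z), fixed to the bench; origin at the centre of its underside, x points to its back, y to its left, z up; at yaw 0 its front faces the robot. On its top: the guarded switch 35 mm left of the centre line and two upright brass terminal posts, 22 mm across and 30 mm tall, 48 mm right of the centre line
- supply_guard (a joint): the black guard, hinged along the box's y. Rad: 0 shut (cover level over the toggle), grows as its front lip is lifted up and back, 1.75 at its stop, leaning back. About 40 g, moved by its own weight on a lightly damped hinge: beyond about 1.3 it leans back and stays open, below about 1.0 it drops shut by itself in about a second
- supply_toggle (a joint): the steel toggle lever under this unit's guard, swinging in the box's x-z plane about its pivot. Joint in rad: 0 off (leaning 0.42 rad to the front), 0.84 on (leaning 0.42 rad to the back, towards the guard's hinge). 7 mm thick, 34 mm from pivot to end; held by friction where it is left, takes about 2 N near its end, 3 N half-way up; rigid stops at both ends
- supply_hinge (a point): centre of the guard's hinge axis: in the box's frame 0 mm x, 35 mm y, 90 mm z (20 mm above the box's top); does not move with the guard. Guard when shut: top plate 55 mm wide, 3 mm thick, its middle 22 mm above this axis, from 6 mm behind it to 98 mm in front; side cheeks under it reach 70 mm in front of the axis
- supply_lip (a point): middle of the guard's front lip edge (rolled, 6 mm thick); moves with the guard. Shut, it lies 96 mm in front of the hinge axis and 22 mm above it, 112 mm above the bench. The plate's front 28 mm is the lip: it overhangs the box's front face with nothing beneath it down to the bench, so a finger fits under it
- supply_pivot (a point): pivot of the toggle: 38 mm in front of the guard's hinge, 2 mm above the box's top
- charger: grey metal box 140 (x, front to back) x 170 (y) x 70 mm (z), fixed to the bench; origin at the centre of its underside, x points to its back, y to its left, z up; at yaw 0 its front faces the robot. The other unit, to be left alone: the same box, guard and switch, but with one round black dial, 48 mm across and 18 mm high, where the other has its terminal posts. The two may stand either way round, left and right
- charger_guard (a joint): guard of the other unit, like supply_guard
- charger_toggle (a joint): toggle of the other unit, like supply_toggle
- flux: small white bottle, 40 mm across, 95 mm tall, between the two units; bystander; origin at the centre of its underside
- shell: red domed toy half-shell, about 110 x 100 x 47 mm, front right; bystander; origin at the centre of its underside
- driver: screwdriver lying crosswise on the near side; bystander; about 20 mm thick, origin under its middle
- tin: flat closed metal tin, 95 x 60 x 22 mm, far left; bystander; origin at the centre of its underside
- toy: orange egg-shaped toy body with a blue neck, 116 mm across, 88 mm tall, far right; bystander; origin at the centre of its underside
- cup: blue ceramic cup, 68 mm across, 75 mm tall, behind the units; bystander; origin at the centre of its underside
- wheel: toy wheel lying flat, 48 mm across, 18 mm high, front left; bystander; origin at the centre of its underside

How it is judged:
By the outcome, as a careful person would: the job done as asked, in the order asked, and still so for the second after the job is handed in, with the robot touching nothing.
It also fails if it takes over 64 s, if anything falls off the work surface, if the arm or the gripper's body presses on something with over 40 N, if the wrist force passes 120 N, or if a joint passes its speed limit or range.

ROBOT

A 7-joint arm with a two-finger parallel gripper is mounted at the origin on the work surface. World frame = base frame: x ahead of the robot, y to its left, z up, the work surface at z = 0. Lengths are in mm, angles in degrees, forces in N, time in s.
With the tool pointing down it reaches from about 350 to 900 mm from the base axis. Payload 8.1 kg.
Tool frame: the origin (TCP) lies at the very end of the fingers, on their centre line; the grasp point (between the pads) lies 19 mm behind it (env.grip_point_offset is the z of the grasp point in the tool frame, in mm); z points along the fingers, y is the line along which they close (so a half turn about z gives the same grasp; the last joint's range is limited). The gripper opens to 85 mm and grips with 20 to 120 N. Pads are 22 mm wide; open, the fingers measure 114 mm over their backs; the gripper's body (76 mm by 85 mm) begins 54 mm behind the grasp point. The pads swing forward as they close: fully open they stand 13 mm farther back than shut.
Start: joints at [-75.493, 24.895, 1.432, 90.138, -0.665, 64.973, -4.303], TCP at [217.74, 585.859, 231.323] pointing down, gripper open.
Joint ranges: [-149.89, 149.89], [-25.12, 119.58], [-72.63, 75.52], [4.76, 147.25], [-75.54, 255.54], [6.69, 114.76], [-157.13, 157.13]. Speed limits (degrees/s): [127.2, 127.2, 172.46, 172.46, 180, 180, 180].

INTERFACE

Orientations are given as [roll, pitch, yaw] about the fixed x, y, z axes, in that order (R = Rz(yaw) Ry(pitch) Rx(roll)).
In Python, from bench import env gives the robot as it stands.
- The arm moves only by the tool drive_tool, never from a script. Its arguments are lists of equal length, an entry for each row: "translation": the shift along the tool's x, y, z in mm, a list of three; "spin": the turn about the tool's z in degrees; "fingers": the gripper's target within -1 to 1 (shut at 1, half-way at 0, fully open at -1). A call has 1 to 10 rows; each row shifts and turns the commanded pose from where the row before left it, along the tool's axes as they then stand; what a row does not reach is not made up. A row lasts 1/8 s, in which the tool goes at most 62.5 mm and 10.7 degrees, less where a joint would pass 70% of its speed; a pose out of reach is approached as far as the arm can. A call with a gripper value outside its range is refused whole. The fingers move at their own pace and stop on an object; "squeeze" is the grip in N (left out, the last holds). Time passes only in rows, so rows that do not move let the fingers close. It gives the time, the measured TCP pose, the force, the opening and the grip force at its end, in the units of the state.
- env.get_obs(): the state, without advancing time (a new reading comes with each control period).
- env.read_camera(name): name is "side" or "top" or "wrist"; returns (picture, depth): 400x640x3 uint8, red, green, blue; 400x640 float32, mm along the optical axis (not along the pixel's ray), 0 where there is no reading.
- env.camera_params(name): a dict with "intrinsics" (3x3 intrinsics, pixels), "D" ([k1, k2, p1, p2, k3] as OpenCV has them; the pictures are not rectified), "rvec" (rotation vector, rad) and "tvec" (3), from world to camera coordinates, as OpenCV has them; the wrist camera has in their place "tool_from_camera" (4x4, takes a point from camera to tool coordinates, whose origin is the TCP and whose axes are the flange's). Camera axes: x right, y down, z forward; pixel columns grow to the right and rows downward; lengths in mm; the calibration is good to about 2 mm. A picture is of the moment at which its call begins: read the wrist's pose just before it. camera_params takes no time and is no camera call.
- env.close_job(): hands the job in; it is judged then, once.
Trained networks look in the newest picture that a camera, given by its name, has taken for a name from the list of things; names that differ only in an ending like _2 or _b are one class to them, and where a whole thing is asked for, a point or a joint stands for the part that bears it (a point fixed in the world has none). Each returns a list of dicts, best first, with "score" (0 to 1); they miss things now and then, are a little off and sometimes report something else, mostly with a low value. They report only what shows in the picture. A call takes as long as a camera call.
- env.cut_out(name, camera): "region" (400x640 bool, what is visible of it) and "rect" ([left, top, width, height] in pixels, round what is visible of it).
- env.landmark_of(name, camera): "uv" ([column, row] in pixels: a listed point, or the origin of a listed thing).
The state is a dict: "t": time; "qpos": joint angles; "joint_velocities": joint speeds; "effort": joint torques, N m; "ee_pos": TCP position; "eef_rot": TCP orientation; "force": force on the tool from outside, world axes, zero at the start; "torque": the same for the moment, N m; "finger_gap": finger opening in mm; "grasp_force": force on a finger pad.
Only numpy, scipy, OpenCV 4.12 (cv2) and the standard library are available. Lean on these libraries where they do the work, as an engineer would, in place of code of your own. Each camera call takes 0.05 s, during which the arm holds its last target. There are 200 camera calls.

## Working session

There is one attempt and no reset: what is moved stays moved. The work goes in short steps, Python scripts to look and compute and a tool call to move; the robot and the scene stay as the last step left them, time stands still between calls to the robot, and variables do not carry over. Pictures are saved under pics/ and viewed, at most 10 in all, crops included, and the job is handed in when it is done.

Besides the shell and the picture viewer there is one more tool, called after "Emit:" by a JSON object that holds its "api" and its "payload". drive_tool: Moves the arm, as the interface text tells. Its arguments: {"type":"object","properties":{"translation":{"type":"array","items":{"type":"array","items":{"type":"number"}}},"spin":{"type":"array","items":{"type":"number"}},"fingers":{"type":"array","items":{"type":"number"}},"squeeze":{"type":"number"}},"required":["translation","spin","fingers"]}

```bash
mkdir -p pics
cat > h.py <<'E'
import numpy as np, cv2
from scipy.spatial.transform import Rotation as R
from bench import env
def world(cam,uv,depth=None,z=None,obs=None):
    p=env.camera_params(cam);K=np.array(p["intrinsics"]);D=np.array(p["D"])
    n=cv2.undistortPoints(np.array([[uv]],float),K,D)[0,0];r=np.array([n[0],n[1],1.])
    if cam=="wrist":
        T=np.array(p["tool_from_camera"]);Rt=R.from_euler('xyz',obs["eef_rot"],degrees=True).as_matrix()
        A=Rt@T[:3,:3];o=Rt@T[:3,3]+obs["ee_pos"]
    else:
        A=cv2.Rodrigues(np.array(p["rvec"],float))[0].T;o=-A@np.array(p["tvec"],float).ravel()
    d=A@r
    s=depth if z is None else (z-o[2])/d[2]
    return o+s*d
E
python3 - <<'E'
from h import *
o=env.get_obs();print({k:np.round(v,2) for k,v in o.items()})
for c in ("top","side"):
    im,d=env.read_camera(c);cv2.imwrite(f"pics/{c}.png",im[...,::-1])
    for n,z in (("supply",0),("supply_hinge",90),("supply_lip",112),("supply_pivot",72),("charger",0),("charger_hinge",90),("flux",0),("shell",0),("cup",0),("toy",0)):
        try:
            for l in env.landmark_of(n,c)[:2]: print(c,n,round(l["score"],2),np.round(l["uv"]),np.round(world(c,l["uv"],z=z)))
        except Exception as e: print(n,e)
E
```

```text
{'t': np.float64(0.0), 'qpos': array([-75.49,  24.94,   1.43,  90.19,  -0.66,  64.97,  -4.3 ]), 'joint_velocities': array([ 0.15, -0.03, -0.08,  0.04,  0.01,  0.03, -0.09]), 'effort': array([-0.000e+00, -6.705e+01,  1.020e+00, -3.162e+01,  2.000e-02,
        1.000e-02,  0.000e+00]), 'ee_pos': array([217.63, 585.36, 230.55]), 'eef_rot': array([-1.7991e+02,  1.0000e-02,  1.5961e+02]), 'force': array([-0.77,  0.06, -0.53]), 'torque': array([0.  , 0.08, 0.02]), 'grasp_force': np.float64(0.0), 'finger_gap': np.float64(85.28)}
top supply 0.74 [236. 196.] [581. 184.   0.]
top supply_hinge 0.79 [214. 193.] [573. 223.  90.]
top supply_lip 0.64 [219. 228.] [484. 200. 112.]
top supply_pivot 0.84 [218. 210.] [531. 214.  72.]
top charger 0.92 [381. 177.] [ 639. -207.    0.]
charger_hinge it knows: charger, cup, driver, flux, shell, supply, supply_hinge, supply_lip, supply_pivot, tin, toy, wheel
top flux 0.6 [303. 187.] [609.   5.   0.]
top shell 0.77 [406. 280.] [ 364. -268.    0.]
top cup 0.61 [294. 122.] [793.  34.   0.]
top toy 0.66 [463. 202.] [ 572. -429.    0.]
side supply 0.8 [277. 182.] [583. 191.   0.]
side supply_hinge 0.7 [266. 152.] [575. 230.  90.]
side supply_lip 0.6 [242. 165.] [476. 192. 112.]
side supply_pivot 0.79 [259. 166.] [537. 207.  72.]
side charger 0.87 [378. 258.] [ 638. -204.    0.]
side charger 0.64 [217. 162.] [478. 378.   0.]
charger_hinge it knows: charger, cup, driver, flux, shell, supply, supply_hinge, supply_lip, supply_pivot, tin, toy, wheel
side shell 0.93 [303. 330.] [ 365. -269.   -0.]
side cup 0.98 [368. 186.] [794.  23.   0.]
side toy 0.56 [418. 337.] [ 563. -432.    0.]
```

View pics/top.png

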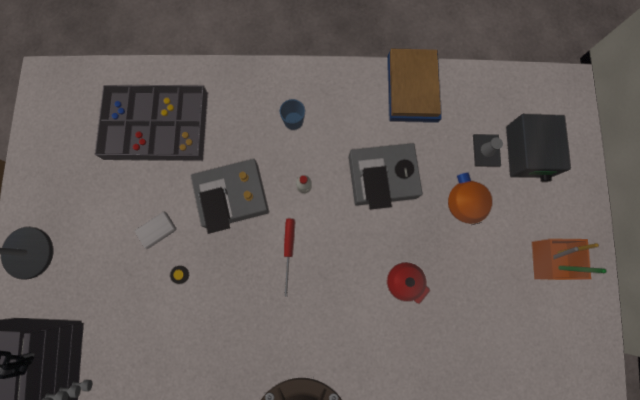

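View pics/side.png

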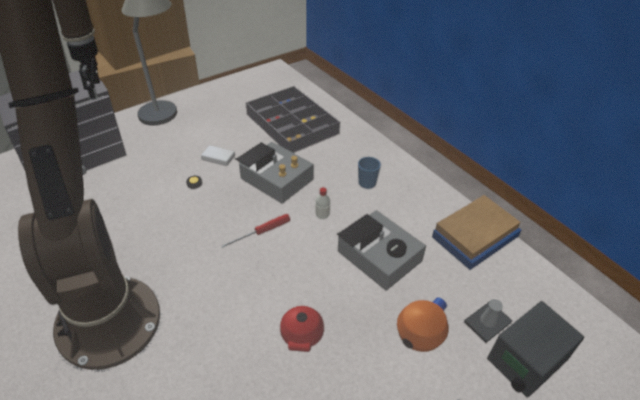

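Run:
```python
from h import *
# guard yaw estimates by cutting out guard top plates from top depth
for c in ("top","side"):
    im,d=env.read_camera(c)
    for n in ("supply_guard","supply_lip"):
        try:
            r=env.cut_out(n,c)[0];m=r["region"];v,u=np.nonzero(m&(d>0))
            P=np.array([world(c,(a,b),depth=d[b,a]) for a,b in zip(u,v)])
            q=P[(P[:,2]>100)&(P[:,2]<120)]
            print(c,n,r["score"],r["rect"],len(q))
            if len(q)>20:
                b=cv2.minAreaRect(q[:,:2].astype(np.float32));print(b,cv2.boxPoints(b).round(),np.median(q[:,2]))
        except Exception as e: print(n,e)
    # box top plane
    vv,uu=np.nonzero(d>0);P=np.array([world(c,(a,b),depth=d[b,a]) for a,b in zip(uu[::1],vv[::1]) if 120<a<330 and 120<b<260])
    q=P[(P[:,2]>64)&(P[:,2]<76)&(P[:,1]>70)&(P[:,1]<320)&(P[:,0]>470)&(P[:,0]<700)]
    if len(q)>20: b=cv2.minAreaRect(q[:,:2].astype(np.float32));print(c,"box",len(q),b,cv2.boxPoints(b).round())
```

```text
top supply_guard 0.88 [196.1, 185.0, 37.3, 49.4] 1016
((527.7879028320312, 214.04656982421875), (104.99258422851562, 56.32715606689453), 15.291271209716797) [[470. 227.]
 [485. 173.]
 [586. 201.]
 [571. 255.]] 113.96249832132577
top supply_lip 0.79 [201.9, 186.5, 25.6, 43.8] 990
((527.9255981445312, 213.84060668945312), (103.79147338867188, 56.3022346496582), 14.626426696777344) [[471. 228.]
 [485. 173.]
 [585. 200.]
 [571. 254.]] 113.9668202737883Traceback (most recent call last):
  File "<stdin>", line 15, in <module>
  File "h.py", line 5, in world
    p=env.camera_params(cam);K=np.array(p["intrinsics"]);D=np.array(p["D"])
ValueError: time passes only in moves, steps and waits
```

The top view shows the supply (brass posts) as the left box. Its guard spans about px (200-232, 185-232), and the hinge is near world (572, 226) with yaw about 15°. The side view agrees. Next I'll shut the fingers, align them with the box and move in front of the lip.

Emit:
{"api": "drive_tool", "payload": {"translation": [[0,0,0],[0,0,0],[0,0,0],[0,0,0],[-11,-44,0],[-11,-44,0],[-11,-44,0],[-11,-44,0],[-11,-44,0],[-11,-44,0]], "spin": [-8.85,-8.85,-8.85,-8.85,0,0,0,0,0,0], "fingers": [1,1,1,1,1,1,1,1,1,1]}}

```text
t: 2.4
ee_pos: [350.6, 346.6, 231.5]
eef_rot: [180.0, 0.0, -165.0]
force: [0.3, -0.2, 0.2]
finger_gap: -0.4
grasp_force: 0.0
```

Emit:
{"api": "drive_tool", "payload": {"translation": [[-11,-44,0],[-11,-44,0],[-11,-44,0],[-11,-44,0],[0,0,0],[0,0,0]], "spin": [0,0,0,0,0,0], "fingers": [1,1,1,1,1,1]}}

```text
t: 3.15
ee_pos: [437.7, 189.8, 231.4]
eef_rot: [180.0, 0.0, -165.0]
force: [0.3, 0.7, -0.3]
finger_gap: 0.0
grasp_force: 0.0
```

Run:
```python
from h import *
o=env.get_obs();im,d=env.read_camera("wrist");cv2.imwrite("pics/w1.png",im[...,::-1])
print({k:np.round(o[k],1) for k in("t","ee_pos","eef_rot","force","finger_gap","qpos")})
for n,z in (("supply_hinge",90),("supply_lip",112),("supply_pivot",72)):
    for l in env.landmark_of(n,"wrist")[:1]: print(n,round(l["score"],2),np.round(l["uv"]),np.round(world("wrist",l["uv"],z=z,obs=o)))
r=env.cut_out("supply_guard","wrist")
if r:
    m=r[0]["region"];v,u=np.nonzero(m&(d>0));v,u=v[::7],u[::7]
    P=np.array([world("wrist",(a,b),depth=d[b,a],obs=o) for a,b in zip(u,v)])
    q=P[(P[:,2]>106)&(P[:,2]<120)];b=cv2.minAreaRect(q[:,:2].astype(np.float32));print(r[0]["score"],len(q),np.median(q[:,2]),b,cv2.boxPoints(b).round())
```

```text
{'t': np.float64(3.2), 'ee_pos': array([437.7, 189.8, 231.4]), 'eef_rot': array([ 180.,    0., -165.]), 'force': array([ 0.3,  0.7, -0.3]), 'finger_gap': np.float64(0.0), 'qpos': array([-33.3,  11.1,   4. , 110.3,  -0.9,  58.7,  76.2])}
supply_lip 0.92 [321. 242.] [478. 202. 112.]
0.64 97 112.86300667985762 ((528.4281616210938, 215.3583221435547), (102.56547546386719, 53.285926818847656), 16.254793167114258) [[472. 227.]
 [487. 175.]
 [585. 204.]
 [570. 255.]]
```

Emit:
{"api": "drive_tool", "payload": {"translation": [[0,0,28],[0,0,28],[0,0,28],[0,0,28],[0,0,28],[0,0,28],[-10,0,0],[-10,0,0],[0,0,0],[0,0,0]], "spin": [0,0,0,0,0,0,0,0,0,0], "fingers": [1,1,1,1,1,1,1,1,1,1]}}

```text
t: 4.65
ee_pos: [457.6, 194.7, 64.0]
eef_rot: [180.0, 0.1, -165.0]
force: [-0.4, -0.2, -0.5]
finger_gap: -0.1
grasp_force: 0.0
```

Run:
```python
from h import *
im,d=env.read_camera("wrist")
im2,_=env.read_camera("side")
a=cv2.resize(im2[110:230,190:350],(640,480),interpolation=cv2.INTER_CUBIC)
cv2.imwrite("pics/s2.png",a[...,::-1])
```

```text
(no output)
```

View pics/s2.png

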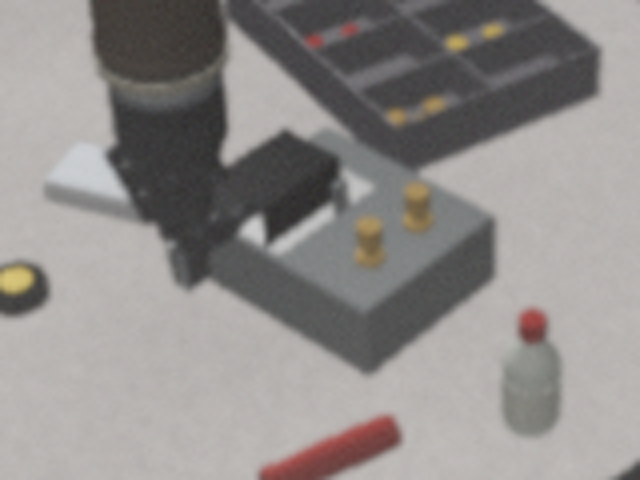

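The side view shows the closed fingers just in front of the lip at crop px (190, 250), clear of it. I'll start the lift-and-push arc.

Emit:
{"api": "drive_tool", "payload": {"translation": [[-4,0,-8],[-3,0,-1],[-1,0,-2],[-1,0,-3],[-1,0,-4],[-1,0,-4],[-1,0,-4],[0,0,0]], "spin": [0,0,0,0,0,0,0,0], "fingers": [1,1,1,1,1,1,1,1]}}

```text
t: 5.75
ee_pos: [468.9, 197.7, 89.6]
eef_rot: [180.0, 0.0, -165.0]
force: [-0.4, -0.4, -0.3]
finger_gap: 0.1
grasp_force: 0.2
```

```bash
cat > look.py <<'E'
from h import *
import sys
o=env.get_obs();im,d=env.read_camera("wrist")
e=o["ee_pos"]-np.array([572.3,226.5,90]);c,s=np.cos(np.radians(15.3)),np.sin(np.radians(15.3))
print("t",o["t"],"tcp box rel hinge",np.round([c*e[0]+s*e[1],-s*e[0]+c*e[1],e[2]],1),"F",np.round(o["force"],1))
for cam in ("wrist","side"):
    if cam=="side": im2,d=env.read_camera("side")
    r=env.cut_out("supply_guard",cam)
    if not r: continue
    v,u=np.nonzero(r[0]["region"]&(d>0));k=max(1,len(u)//150);v,u=v[::k],u[::k]
    P=np.array([world(cam,(a,b),depth=d[b,a],obs=o) for a,b in zip(u,v)])-[572.3,226.5,90]
    Q=np.c_[c*P[:,0]+s*P[:,1],-s*P[:,0]+c*P[:,1],P[:,2]];Q=Q[np.abs(Q).max(1)<130]
    print(cam,round(r[0]["score"],2),len(Q),"pct 3/50/97",np.percentile(Q,[3,50,97],axis=0).round(0).tolist())
    for n in ("supply_lip",):
        l=env.landmark_of(n,cam)
        if l: print(n,l[0]["score"],np.round(l[0]["uv"]))
if len(sys.argv)>1:
    a=cv2.resize(im2[90:230,190:350],(640,560),interpolation=cv2.INTER_CUBIC);cv2.imwrite(f"pics/{sys.argv[1]}.png",a[...,::-1])
E
python3 look.py
```

```text
t 5.75 tcp box rel hinge [-107.4   -0.5   -0.4] F [-0.4 -0.4 -0.3]
wrist 0.71 269 pct 3/50/97 [[-88.0, -3.0, 26.0], [-80.0, -1.0, 28.0], [-72.0, 2.0, 29.0]]
supply_lip 0.56 [320. 322.]
side 0.91 221 pct 3/50/97 [[-85.0, -31.0, -4.0], [-31.0, -24.0, 24.0], [3.0, 21.0, 31.0]]
supply_lip 0.79 [244. 162.]
```

Emit:
{"api": "drive_tool", "payload": {"translation": [[-1.7,0,-4],[-2.1,0,-4],[-2.6,0,-6.5],[-3,0,-6.3],[-3.5,0,-6.1],[-3.8,0,-5.8],[-4.2,0,-5.5],[-4.6,0,-5.2],[-5,0,-4.9],[0,0,0]], "spin": [0,0,0,0,0,0,0,0,0,0], "fingers": [1,1,1,1,1,1,1,1,1,1]}}

```text
t: 7.3
ee_pos: [499.5, 205.9, 138.1]
eef_rot: [180.0, 0.1, -165.0]
force: [-0.8, 1.2, -0.4]
finger_gap: 0.2
grasp_force: 0.0
```

```bash
python3 look.py s3
```

```text
t 7.3 tcp box rel hinge [-75.7  -0.7  48.1] F [-0.8  1.2 -0.4]
wrist 0.83 184 pct 3/50/97 [[-60.0, -27.0, 20.0], [-51.0, -1.0, 38.0], [8.0, 26.0, 62.0]]
supply_lip 0.56 [319. 318.]
side 0.82 173 pct 3/50/97 [[-60.0, -31.0, 3.0], [-23.0, -26.0, 28.0], [14.0, 25.0, 71.0]]
supply_lip 0.53 [249. 146.]
```

View pics/s3.png

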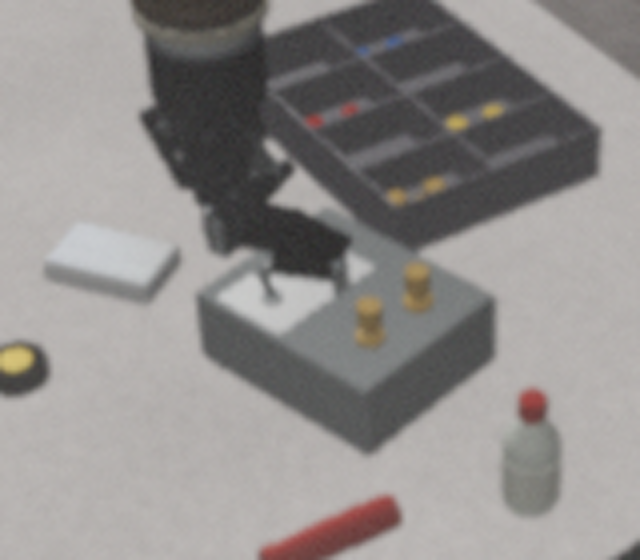

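The side view shows the guard half open, its lip resting against the fingertip near crop px (215, 230), and the toggle exposed at (268, 285). I'll continue the arc.

Emit:
{"api": "drive_tool", "payload": {"translation": [[-5.3,0,-4.8],[-5.5,0,-4.4],[-5.8,0,-4],[-6.1,0,-3.6],[-6.3,0,-3.2],[-6.5,0,-2.8],[-6.6,0,-2.3],[-6.7,0,-1.8],[-6.8,0,-1.4],[-6.9,0,-1]], "spin": [0,0,0,0,0,0,0,0,0,0], "fingers": [1,1,1,1,1,1,1,1,1,1]}}

```text
t: 8.85
ee_pos: [559.1, 221.9, 166.9]
eef_rot: [-180.0, 0.0, -165.0]
force: [0.8, 0.2, 0.2]
finger_gap: 0.4
grasp_force: 0.0
```

Emit:
{"api": "drive_tool", "payload": {"translation": [[-4,0,0],[-4,0,0],[-4,0,0],[-4,0,0],[-4,0,0],[-4,0,0],[0,0,0],[0,0,0],[0,0,0]], "spin": [0,0,0,0,0,0,0,0,0], "fingers": [1,1,1,1,1,1,1,1,1]}}

```text
t: 9.98
ee_pos: [581.7, 227.9, 166.9]
eef_rot: [180.0, -0.0, -165.0]
force: [0.6, 0.5, -0.2]
finger_gap: -0.0
grasp_force: 0.0
```

```bash
python3 look.py s4
```

```text
t 9.975 tcp box rel hinge [ 9.4 -1.1 76.9] F [ 0.6  0.5 -0.2]
wrist 0.64 153 pct 3/50/97 [[-7.0, -26.0, -7.0], [22.0, 5.0, 24.0], [34.0, 27.0, 69.0]]
supply_lip 0.65 [323. 329.]
side 0.95 162 pct 3/50/97 [[-8.0, -31.0, -3.0], [18.0, 1.0, 38.0], [37.0, 25.0, 90.0]]
supply_lip 0.76 [274. 121.]
```

View pics/s4.png

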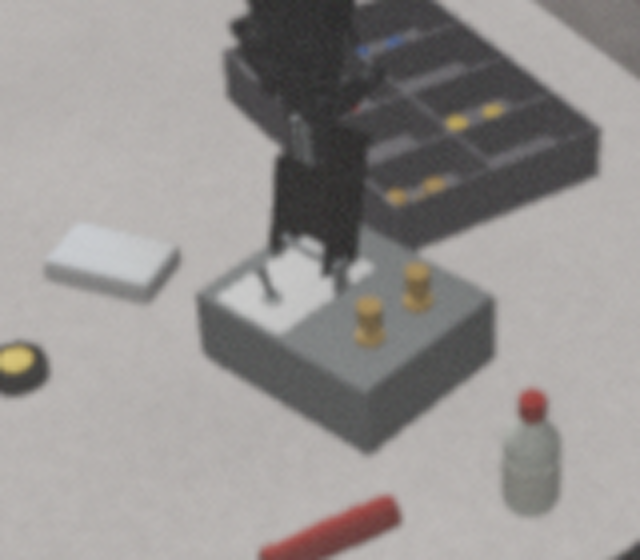

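The guard leans fully back on its stop, with the lip 37 mm behind the hinge. The toggle still leans forward at crop px (265, 280). I'll back off to the front, lower, and push the toggle over.

Emit:
{"api": "drive_tool", "payload": {"translation": [[18,0,0],[24,0,0],[24,0,0],[24,0,0],[0,0,20],[0,0,20],[0,0,20],[0,0,17],[0,0,0],[0,0,0]], "spin": [0,0,0,0,0,0,0,0,0,0], "fingers": [1,1,1,1,1,1,1,1,1,1]}}

```text
t: 11.52
ee_pos: [495.3, 204.8, 90.5]
eef_rot: [180.0, 0.0, -165.0]
force: [-0.5, -1.3, 0.8]
finger_gap: -0.1
grasp_force: 0.0
```

Emit:
{"api": "drive_tool", "payload": {"translation": [[-5,0,0],[-5,0,0],[-3,0,0],[-3,0,0],[-3,0,0],[-3,0,0],[-3,0,0],[-3,0,0],[-2,0,0]], "spin": [0,0,0,0,0,0,0,0,0], "fingers": [1,1,1,1,1,1,1,1,1]}}

```text
t: 12.65
ee_pos: [524.2, 212.5, 89.9]
eef_rot: [180.0, 0.0, -165.0]
force: [-2.0, 0.2, 1.3]
finger_gap: 0.1
grasp_force: 1.0
```

Emit:
{"api": "drive_tool", "payload": {"translation": [[-1,0,0],[-1,0,0],[-1,0,0],[0,0,0]], "spin": [0,0,0,0], "fingers": [1,1,1,1]}}

```text
t: 13.15
ee_pos: [526.7, 213.2, 89.8]
eef_rot: [-180.0, -0.0, -165.0]
force: [-1.9, -0.3, 0.7]
finger_gap: -0.1
grasp_force: 0.8
```

```bash
python3 look.py
```

```text
t 13.15 tcp box rel hinge [-47.5  -0.9  -0.2] F [-1.9 -0.3  0.7]
wrist 0.67 144 pct 3/50/97 [[-56.0, -3.0, -10.0], [1.0, -1.0, 0.0], [22.0, 1.0, 73.0]]
side 0.91 156 pct 3/50/97 [[-9.0, -31.0, 4.0], [28.0, -16.0, 59.0], [39.0, 25.0, 94.0]]
supply_lip 0.77 [274. 121.]
```

Still friction-level force; I'll push on until it meets the stop.

Emit:
{"api": "drive_tool", "payload": {"translation": [[-1,0,0],[-1,0,0],[-1,0,0],[0,0,0]], "spin": [0,0,0,0], "fingers": [1,1,1,1]}}

```text
t: 13.95
ee_pos: [529.7, 213.9, 89.8]
eef_rot: [-180.0, -0.0, -165.0]
force: [-1.8, -0.2, -0.1]
finger_gap: 0.3
grasp_force: 1.0
```

Emit:
{"api": "drive_tool", "payload": {"translation": [[-1,0,0],[0,0,0]], "spin": [0,0], "fingers": [1,1]}}

```text
t: 14.2
ee_pos: [530.8, 214.2, 90.0]
eef_rot: [-180.0, 0.0, -165.0]
force: [-1.9, -0.1, -0.9]
finger_gap: 0.3
grasp_force: 1.1
```

Emit:
{"api": "drive_tool", "payload": {"translation": [[-1,0,0],[0,0,0]], "spin": [0,0], "fingers": [1,1]}}

```text
t: 14.45
ee_pos: [531.3, 214.3, 89.8]
eef_rot: [-180.0, -0.0, -165.0]
force: [-3.5, -1.5, 0.1]
finger_gap: -0.1
grasp_force: 1.8
```

Emit:
{"api": "drive_tool", "payload": {"translation": [[-1,0,0],[0,0,0]], "spin": [0,0], "fingers": [1,1]}}

```text
t: 14.7
ee_pos: [531.6, 214.4, 89.7]
eef_rot: [-180.0, -0.1, -165.0]
force: [-5.6, -1.4, 0.5]
finger_gap: 0.0
grasp_force: 3.3
```

Emit:
{"api": "drive_tool", "payload": {"translation": [[-1,0,0],[0,0,0]], "spin": [0,0], "fingers": [1,1]}}

```text
t: 14.95
ee_pos: [531.8, 214.5, 89.5]
eef_rot: [-180.0, -0.2, -165.0]
force: [-8.5, -2.3, 3.9]
finger_gap: -0.3
grasp_force: 4.7
```

The force rises while the motion stalls, so the toggle is at its stop. I'll withdraw, rise and look.

Emit:
{"api": "drive_tool", "payload": {"translation": [[10,0,0],[20,0,0],[20,0,0],[0,0,-30],[0,0,-40],[0,0,-40],[0,0,-40],[0,0,0],[0,0,0]], "spin": [0,0,0,0,0,0,0,0,0], "fingers": [1,1,1,1,1,1,1,1,1]}}

```text
t: 16.08
ee_pos: [485.4, 202.1, 239.8]
eef_rot: [180.0, 0.1, -165.0]
force: [-0.2, -0.4, -0.5]
finger_gap: -0.3
grasp_force: 0.0
```

```bash
python3 look.py s5
```

```text
t 16.075 tcp box rel hinge [-90.3  -0.6 149.8] F [-0.2 -0.4 -0.5]
wrist 0.77 262 pct 3/50/97 [[32.0, -5.0, 54.0], [35.0, -1.0, 70.0], [37.0, 3.0, 81.0]]
supply_lip 0.69 [322. 368.]Traceback (most recent call last):
  File "look.py", line 13, in <module>
    print(cam,round(r[0]["score"],2),len(Q),"pct 3/50/97",np.percentile(Q,[3,50,97],axis=0).round(0).tolist())
                                                          ~~~~~~~~~~~~~^^^^^^^^^^^^^^^^^^^^
    return _quantile_unchecked(
        a, q, axis, out, overwrite_input, method, keepdims, weights)
    return _ureduce(a,
                    func=_quantile_ureduce_func,
    ...<5 lines>...
                    overwrite_input=overwrite_input,
                    method=method)
    r = func(a, **kwargs)
    result = _quantile(arr,
                       quantiles=q,
    ...<2 lines>...
                       out=out,
                       weights=wgt)
    slices_having_nans = np.isnan(arr[-1, ...])
                                  ~~~^^^^^^^^^
IndexError: index -1 is out of bounds for axis 0 with size 0
```

Run:
```python
from h import *
im,d=env.read_camera("side");w,_=env.read_camera("wrist")
a=cv2.resize(im[90:230,190:350],(400,350),interpolation=cv2.INTER_CUBIC);b=cv2.resize(w,(400,250))
cv2.imwrite("pics/s5.png",np.vstack([a,b])[...,::-1])
```

```text
(no output)
```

View pics/s5.png

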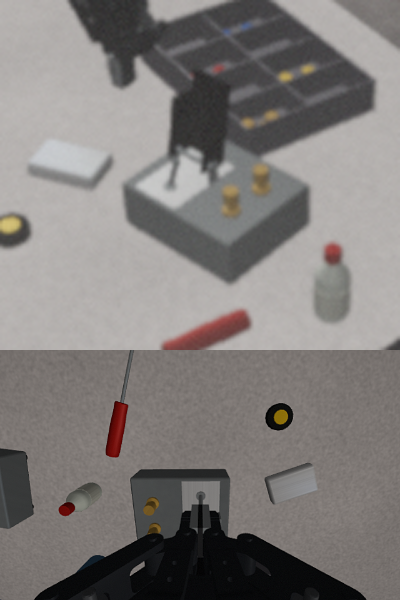

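Crop px (172, 185)→(177, 150): the toggle leans back (on), and the guard stands open. I'll go over the top and behind the guard.

Emit:
{"api": "drive_tool", "payload": {"translation": [[-25,0,0],[-35,0,0],[-35,0,0],[-35,0,0],[-35,0,0],[-13,0,0],[0,0,25],[0,0,25],[0,0,20],[0,0,0]], "spin": [0,0,0,0,0,0,0,0,0,0], "fingers": [1,1,1,1,1,1,1,1,1,1]}}

```text
t: 17.68
ee_pos: [656.0, 247.7, 167.7]
eef_rot: [-180.0, -0.2, -165.0]
force: [-0.1, -0.4, 0.1]
finger_gap: -0.2
grasp_force: 0.0
```

Emit:
{"api": "drive_tool", "payload": {"translation": [[15,0,0],[15,0,0],[6,0,0],[6,0,0],[6,0,0],[6,0,0],[6,0,0],[6,0,0],[6,0,0],[6,0,0]], "spin": [0,0,0,0,0,0,0,0,0,0], "fingers": [1,1,1,1,1,1,1,1,1,1]}}

```text
t: 18.92
ee_pos: [581.5, 227.9, 169.9]
eef_rot: [180.0, 0.0, -165.0]
force: [0.6, -0.3, 0.2]
finger_gap: -0.2
grasp_force: 0.0
```

Emit:
{"api": "drive_tool", "payload": {"translation": [[6,0,0],[6,0,0],[6,0,0],[6,0,0],[6,0,0],[6,0,0],[0,0,0],[0,0,0],[0,0,0]], "spin": [0,0,0,0,0,0,0,0,0], "fingers": [1,1,1,1,1,1,1,1,1]}}

```text
t: 20.05
ee_pos: [547.3, 218.7, 169.9]
eef_rot: [180.0, 0.0, -165.0]
force: [-0.2, 0.2, -0.7]
finger_gap: -0.1
grasp_force: 0.0
```

```bash
sed -i 's/    print(cam,round/    if len(Q): print(cam,round/' look.py; python3 look.py s6
```

```text
t 20.05 tcp box rel hinge [-26.2  -1.   79.9] F [-0.2  0.2 -0.7]
wrist 0.62 151 pct 3/50/97 [[-94.0, -25.0, 21.0], [-53.0, -3.0, 23.0], [-2.0, 26.0, 26.0]]
supply_lip 0.8 [319. 117.]
side 0.62 161 pct 3/50/97 [[-94.0, -31.0, -11.0], [-46.0, -13.0, 23.0], [2.0, 22.0, 28.0]]
supply_lip 0.8 [242. 165.]
```

View pics/s6.png

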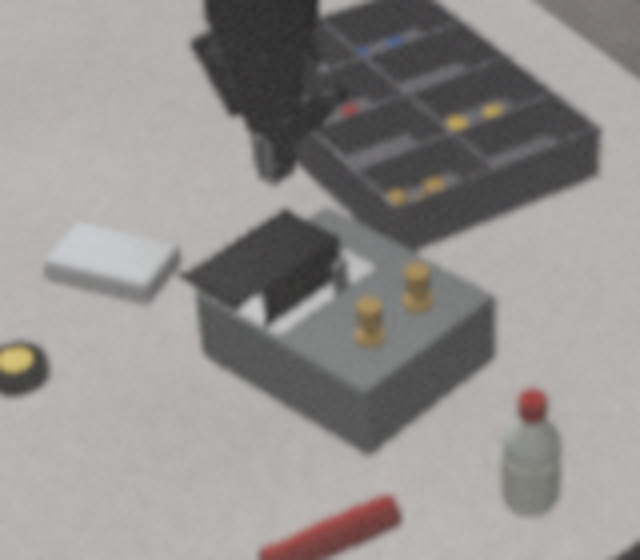

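The guard is fully shut (plate level, 23 mm above the axis across crop px 185–340) and the robot is clear. I'll rise a little and hand in.

Emit:
{"api": "drive_tool", "payload": {"translation": [[0,0,-25],[0,0,-25],[0,0,0],[0,0,0]], "spin": [0,0,0,0], "fingers": [1,1,1,1]}}

```text
t: 20.85
ee_pos: [546.8, 218.5, 219.3]
eef_rot: [-180.0, -0.0, -165.0]
force: [0.9, -1.1, -0.2]
finger_gap: 0.1
grasp_force: 0.0
```

```bash
python3 -c "
from bench import env
print(env.close_job())"
```

```text
the job is handed in; nothing more can be done
None
```

The power supply's toggle is flipped fully to on and its guard has dropped fully shut again; I touched nothing else on the bench and handed the job in at about 21 s (no verdict was returned).

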